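# Charge the cedar scent tray

### The arm

A 6-joint arm with a two-finger parallel gripper is mounted at the origin on the work surface. World frame = base frame: x ahead of the robot, y to its left, z up, the work surface at z = 0. Lengths are in m, angles in rad, forces in N, time in s.
With the tool pointing down it reaches from about 0.35 to 0.875 m from the base axis. Payload 4.2 kg.
Tool frame: the origin (TCP) lies between the finger pads, 19 mm behind the fingertips; this is the grasp point; z points along the fingers, y is the line along which they close (so a half turn about z gives the same grasp; the last joint's range is limited). The gripper opens to 85 mm and grips with 20 to 120 N. Pads are 22 mm wide; open, the fingers measure 114 mm over their backs; the gripper's body (76 mm by 85 mm) begins 54 mm behind the grasp point. The pads swing forward as they close: fully open they stand 13 mm farther back than shut.
Start: joints at [-1.002, 0.385, 0.008, 0, -1.194, -0.259], TCP at [0.191, -0.595, 0.25] pointing down, gripper open.
Joint ranges: [-3.14, 3.14], [-1.21, 2.06], [-1.07, 1.41], [-3.16, 2.05], [-2.99, -0.16], [-3.1, 3.1]. Speed limits (rad/s): [2.79, 2.79, 3.14, 3.14, 3.14, 3.14].

### API

Orientations are given as a unit quaternion [w, x, y, z].
In Python, from plant import observe, capture, finish_job gives the robot as it stands.
- The arm moves only by the tool step_arm, never from a script. Its argument "commands" is one flat list of numbers, 5 for each row, row after row: the shift along the world's x, y, z in cm, then the turn about the world's z in degrees, then the finger opening in cm, from 0 to 8.54. In form: [tx, ty, tz, yaw, grip, tx, ty, tz, yaw, grip, ...]. A call has exactly 8 rows; each row is the pose to reach, as a shift and turn from the pose commanded when the call began; what a row does not reach only later rows make up. A row lasts 1/8 s, in which the tool goes at most 62.5 mm and 10.7 degrees, less where a joint would pass 70% of its speed; a pose out of reach is approached as far as the arm can. A call with a gripper value outside its range is refused whole. The fingers move at their own pace and stop on an object; the grip force is fixed at half the most. Time passes only in rows, so rows that repeat a pose let the fingers close, or fill a call up. It gives the time, the measured TCP pose, the force, the opening and the grip force at its end, in the units of the state.
- observe(): the state, without advancing time (a new reading comes with each control period).
- capture(name): name is "scene" or "side" or "wrist"; returns a dict with "color" (420x560x3 uint8, red, green, blue), "fx", "fy", "cx", "cy" (pixels), "R" (3x3) and "t" (3): a world point X has camera coordinates R X + t. Camera axes: x right, y down, z forward; pixel columns grow to the right and rows downward; lengths in m; the calibration is good to about 2 mm. A picture is of the moment at which its call begins. There is no depth.
- finish_job(): hands the job in; it is judged then, once.
The state is a dict: "t": time; "joint_pos": joint angles; "dq": joint speeds; "joint_efforts": joint torques, N m; "position": TCP position; "orientation": TCP orientation; "ft_force": force on the tool from outside, world axes, zero at the start; "torque": the same for the moment, N m; "width": opening from 0.0 (shut) to 1.0 (fully open); "gripper_force": force on a finger pad.
Only numpy, scipy, OpenCV 4.12 (cv2) and the standard library are available. Lean on these libraries where they do the work, as an engineer would, in place of code of your own. Each camera call takes 0.05 s, during which the arm holds its last target. There are 200 camera calls.

### The job

Make up the scent tray that keeps insects off the stored printing blocks: put every cedar puck on the bench into the tray's open cell, then press them down firmly with the hand tamper until they all lie flat in one level layer, and stand the tamper back on its cork mat. Set the tray's damper by turning its knob until the brass pointer lines up with the brass mark. Leave the other things on the bench where they are.

Things in the scene. Friction and masses are not known exactly. Their poses are not given: they have to be found in the camera images.
- tray: Fixed wooden scent tray. Origin: centre of its open cell's underside, on the bench; z up. Cell: inner 100 mm (tray x) by 124 mm (tray y), walls 5 mm, rim 50 mm above the bench, floor (dark grating) 12 mm above it. Joined to its -y side is the damper panel, 110 (x) by 114 (y) mm, centred at (0, -123) mm, top 41 mm above the bench. Position and yaw vary.
- knob (a joint): Damper knob on the panel, turned about the vertical axis; value 0 to 8 rad, grows clockwise seen from above and stays where it is left (friction about 0.04 N m). It drives the pointer: 6 mm of pointer travel in the tray's +x direction per rad of growth.
- knob_grip (a point): On the knob's axis at grip height, 77 mm above the bench, at (0, -105) mm in the tray's frame; turns with the knob. The grip is an upright black bar 34 mm long, 14 mm thick, 54 to 84 mm above the bench; it lies along this point's x (the tray's x when the joint reads 0): close the fingers along the point's y.
- pointer_tip (a point): Outer tip of the thin brass pointer that slides in the black slot of the panel, about 43 mm above the bench, at tray y = -164 mm; it moves along the tray's x, from -24 mm (knob at 0) to +24 mm (knob at 8 rad).
- mark: Small fixed brass marker, a bar 4 mm wide across the scale, on the outer side of the slot. Origin on the bar's centre line, axes parallel to the tray's; it lies between -4 and +12 mm along the tray's x. The pointer is on the mark when its tip has the same tray x as this origin.
- tamper: Wooden hand tamper standing on the cork mat: flat rectangular foot 72 (x) by 94 (y) by 14 mm thick, upright rectangular stem 20 (x) by 30 (y) mm, from 14 to 104 mm above the foot's underside. Origin: centre of the foot's underside; z up. 0.18 to 0.35 kg.
- tamper_grip (a point): Point on the tamper's axis, on the stem, 62 mm above the foot's underside; a good height for the TCP, fingers closing along the tamper's x (20 mm).
- mat: Fixed thin cork mat, 100 (x) by 120 (y) by 4 mm thick, where the tamper belongs. Origin: centre of its underside.
- puck0: Cedar puck: a plain pale wooden pebble shape (flattened ball), round seen from above, 32 mm across at mid-height, 22 mm thick; the same either way up. Smooth waxed wood (friction about 0.3). Origin: its centre, 11 mm above what it lies flat on; z is its short axis. 20 g. Four to six pucks lie on the bench at the start; None when absent.
- puck1: Cedar puck: a plain pale wooden pebble shape (flattened ball), round seen from above, 32 mm across at mid-height, 22 mm thick; the same either way up. Smooth waxed wood (friction about 0.3). Origin: its centre, 11 mm above what it lies flat on; z is its short axis. 20 g. Four to six pucks lie on the bench at the start; None when absent.
- puck2: Cedar puck: a plain pale wooden pebble shape (flattened ball), round seen from above, 32 mm across at mid-height, 22 mm thick; the same either way up. Smooth waxed wood (friction about 0.3). Origin: its centre, 11 mm above what it lies flat on; z is its short axis. 20 g. Four to six pucks lie on the bench at the start; None when absent.
- puck3: Cedar puck: a plain pale wooden pebble shape (flattened ball), round seen from above, 32 mm across at mid-height, 22 mm thick; the same either way up. Smooth waxed wood (friction about 0.3). Origin: its centre, 11 mm above what it lies flat on; z is its short axis. 20 g. Four to six pucks lie on the bench at the start; None when absent.
- puck4: Cedar puck: a plain pale wooden pebble shape (flattened ball), round seen from above, 32 mm across at mid-height, 22 mm thick; the same either way up. Smooth waxed wood (friction about 0.3). Origin: its centre, 11 mm above what it lies flat on; z is its short axis. 20 g. Four to six pucks lie on the bench at the start; None when absent.
- puck5: Cedar puck: a plain pale wooden pebble shape (flattened ball), round seen from above, 32 mm across at mid-height, 22 mm thick; the same either way up. Smooth waxed wood (friction about 0.3). Origin: its centre, 11 mm above what it lies flat on; z is its short axis. 20 g. Four to six pucks lie on the bench at the start; None when absent.
- puck6: Cedar puck: a plain pale wooden pebble shape (flattened ball), round seen from above, 32 mm across at mid-height, 22 mm thick; the same either way up. Smooth waxed wood (friction about 0.3). Origin: its centre, 11 mm above what it lies flat on; z is its short axis. 20 g. Four to six pucks lie on the bench at the start; None when absent.
- chisel_wide: Wide carving chisel with a dark wooden handle, 220 mm long, on the bench; leave it where it is.
- chisel_narrow: Narrow carving chisel with a dark wooden handle, 240 mm long, on the bench; leave it where it is.
- mallet: Wooden mallet, head 60 x 120 x 50 mm, on the bench; leave it where it is.
- rosette: Carved wooden rosette, 64 mm across and 14 mm thick; not a puck, on the bench; leave it where it is.
- ink_bowl: White ink bowl, 90 mm across and 45 mm high, on the bench; leave it where it is.
- stamp_block: Dark wooden stamp block, 50 x 70 x 30 mm, on the bench; leave it where it is.
- oil_jar: Amber oil jar, 60 mm across and 90 mm high, on the bench; leave it where it is.
Not all that is in view belongs to the job. What is shaped like the puck6 but blue or pink is not meant. Leave any purple look-alike of the puck3 alone.

How it is judged:
By the outcome, as a careful person would: the job done as asked, in the order asked, and still so for the second after the job is handed in, with the robot touching nothing.
Of puck0, puck1, puck2, puck3, puck4, puck5, puck6 only 4 to 6 are there at a start; the rules pass over those that are not, and their reading is None.
At some moment in a run one of puck0, puck1, puck2, puck3, puck4, puck5, puck6 may be knocked a few centimetres aside while the robot is not near it.
Once in a run the grip may slacken for a moment while it holds something.
It also fails if it takes over 210 s, if anything falls off the work surface, if the arm or the gripper's body presses on something with over 40 N, if the wrist force passes 120 N, or if a joint passes its speed limit or range.

## Working session

There is one attempt and no reset: what is moved stays moved. The work goes in short steps, Python scripts to look and compute and a tool call to move; the robot and the scene stay as the last step left them, time stands still between calls to the robot, and variables do not carry over. Pictures are saved under pics/ and viewed, at most 14 in all, crops included, and the job is handed in when it is done.

Besides the shell and the picture viewer there is one more tool, called after "Call:" by a JSON object that holds its "fn" and its "kwargs". step_arm: Moves the arm, as the interface text tells. Its arguments: {"type":"object","properties":{"commands":{"type":"array"}},"required":["commands"]}

```bash
ls; mkdir -p pics; cat > h.py <<'E'
import numpy as np, cv2
from plant import observe, capture, finish_job
def ray(c,u,v,z):
    R=np.array(c["R"]);t=np.array(c["t"]);o=-R.T@t
    d=R.T@np.array([(u-c["cx"])/c["fx"],(v-c["cy"])/c["fy"],1.0])
    return o+d*(z-o[2])/d[2]
def proj(c,X):
    p=np.array(c["R"])@np.array(X)+np.array(c["t"])
    return p[0]/p[2]*c["fx"]+c["cx"],p[1]/p[2]*c["fy"]+c["cy"]
def save(c,n): cv2.imwrite(n,cv2.cvtColor(c["color"],cv2.COLOR_RGB2BGR))
E
python3 - <<'E'
from h import *
import pickle
cs={n:capture(n) for n in("scene","side","wrist")}
pickle.dump(cs,open("c0.pkl","wb"))
for n in cs:
    save(cs[n],f"pics/{n}0.png"); c=cs[n]; print(n,c["fx"],c["cx"],c["cy"],-np.array(c["R"]).T@np.array(c["t"]))
print(observe())
E
```

```text
pics
scene 439.4055799734794 287.8574468463772 212.70474056295245 [ 1.50033207 -0.10194674  0.65525511]
side 446.36567861311704 286.24695591860564 204.92541905296545 [0.29089087 0.65212593 0.89045721]
wrist 314.93071291675324 276.12018945082053 214.9969892142925 [ 0.12028427 -0.61769251  0.37189882]
{'t': 0.15, 'joint_pos': array([-1.00237209e+00,  3.85406481e-01,  6.92336327e-03, -3.61471834e-04,
       -1.19400901e+00, -2.58565783e-01]), 'dq': array([ 0.00269444, -0.00047516,  0.00307592,  0.00295155,  0.00044316,
        0.00166481]), 'joint_efforts': array([-2.34893641e-04, -3.92680335e+01,  1.88581520e+01,  4.18860912e+00,
       -3.42823507e-03, -7.92180828e-07]), 'position': array([ 0.19044634, -0.59483949,  0.249149  ]), 'orientation': array([-1.86854648e-04, -1.54244271e-01,  9.88032367e-01,  8.43946543e-04]), 'ft_force': array([-0.89379875,  1.32068856, -0.09261728]), 'torque': array([-0.03723943,  0.00872578, -0.02101282]), 'gripper_force': 0.0, 'width': 0.9994962235309468}
```

View pics/scene0.png

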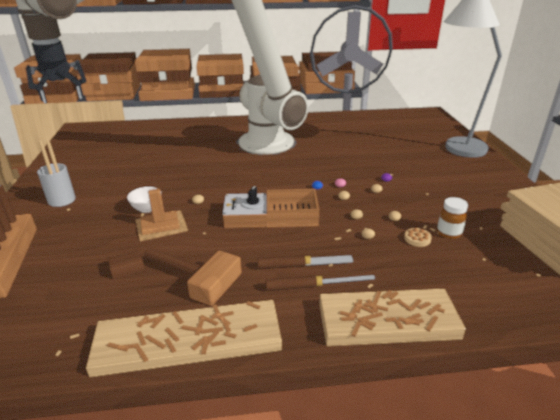

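View pics/side0.png

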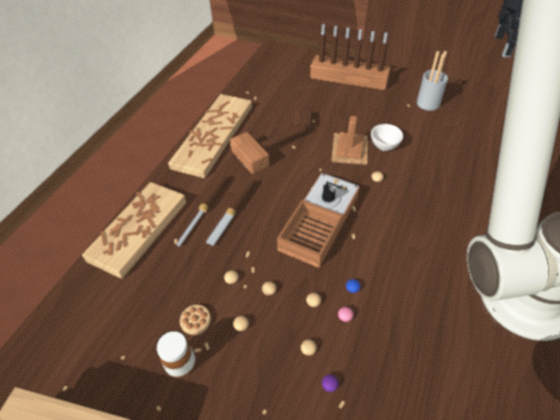

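The scene view shows six pale pucks at (198,199), (344,196), (377,188), (357,214), (395,216) and (368,234). In the side view they are at (377,176), (313,299), (308,347), (269,288), (241,323) and (232,277).

Possible confusions, scene pixels:
- blue ball (318,185)
- pink ball (340,183)
- purple ball (387,177)
- rosette (418,237)
- small pale wood chips

I choose the six plain pale ones.

```bash
python3 - <<'E'
from h import *
import pickle
cs=pickle.load(open("c0.pkl","rb"))
seeds={"scene":[(198,199),(344,196),(377,188),(357,214),(395,216),(368,234)],"side":[(377,176),(313,299),(308,347),(269,288),(241,323),(232,277)]}
for n in seeds:
    c=cs[n]; hsv=cv2.cvtColor(c["color"],cv2.COLOR_RGB2HSV)
    m=cv2.inRange(hsv,(8,50,120),(28,200,255))
    k,l,st,ce=cv2.connectedComponentsWithStats(m)
    print(n)
    for s in seeds[n]:
        i=min(range(1,k),key=lambda i:np.hypot(*(ce[i]-s))+ (99 if st[i,4]<25 else 0))
        print(s,st[i,2:],np.round(ce[i],1),np.round(ray(c,*ce[i],.012),3))
def crop(n,x,y,w,h,s): return cv2.resize(cs[n]["color"][y:y+h,x:x+w],(w*s,h*s),interpolation=cv2.INTER_CUBIC)
a=crop("side",260,160,115,110,5); b=crop("scene",210,170,120,65,5)
im=np.zeros((600,800,3),np.uint8)
a=crop("side",265,165,100,105,4); b=crop("scene",213,175,120,60,3); d=crop("scene",300,165,130,85,3)
im[:420,:400]=a; im[:180,400:760]=b; im[190:445,400:790]=d
cv2.imwrite("pics/z0.png",im[:450,:,::-1])
E
```

```text
scene
(198, 199) [ 13  10 102] [198.1 198.4] [ 0.401 -0.225  0.012]
(344, 196) [13 10 99] [344.2 194.6] [0.432 0.193 0.012]
(377, 188) [11 10 89] [376.8 187.7] [0.405 0.298 0.012]
(357, 214) [ 13  10 106] [356.9 213.5] [0.535 0.203 0.012]
(395, 216) [ 13  11 106] [395.1 215. ] [0.555 0.303 0.012]
(368, 234) [ 14  12 125] [368.4 232.7] [0.626 0.21  0.012]
side
(377, 176) [ 13  12 120] [376.7 176.3] [ 0.403 -0.226  0.012]
(313, 299) [ 16  16 188] [312.7 299.8] [0.433 0.192 0.012]
(308, 347) [ 16  17 214] [307.5 347.4] [0.406 0.298 0.012]
(269, 288) [ 15  15 175] [268.  288.1] [0.536 0.203 0.012]
(241, 323) [ 15  16 191] [240.  323.3] [0.556 0.303 0.012]
(232, 277) [ 15  15 170] [230.3 277.1] [0.628 0.209 0.012]
```

View pics/z0.png

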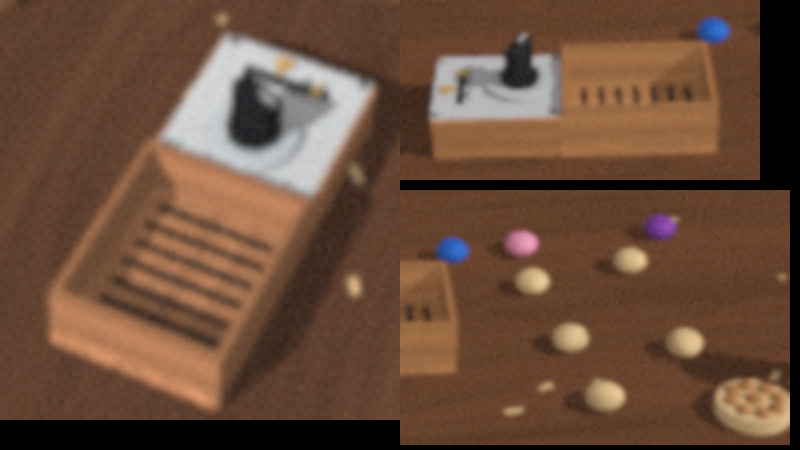

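The crop confirms six plain pale pucks, with the blue, pink and purple balls clearly different. The tray panel faces world -y, and there are brass spots at crop (285,62) and (318,92). The two views agree on the pucks to 2 mm. Next: tray pose, decoys and tamper.

```bash
python3 - <<'E'
from h import *
import pickle
cs=pickle.load(open("c0.pkl","rb"))
c=cs["side"]; s=cs["scene"]
f=lambda p:(265+p[0]/4,165+p[1]/4)
g=lambda p:(213+(p[0]-400)/3,175+p[1]/3)
for n,p,z in [("cell -x? ",(50,293),.05),("cell",(222,388),.05),("cellpan",(158,143),.05),("pan",(228,33),.041),("pan",(378,85),.041)]:
    print(n,np.round(ray(c,*f(p),z),3))
for n,p,z in [("cell far+y",(708,43),.05),("cell near+y",(717,78),.05),("pan far",(438,57),.041),("pan near",(430,120),.041),("cell",(562,45),.05)]:
    print("s",n,np.round(ray(s,*g(p),z),3))
for n,p in [("blue",(353,286)),("pink",(346,314)),("purple",(330,383))]: print(n,np.round(ray(c,*p,.011),3))
print("bowl rim",np.round(ray(c,387,135,.045),3),"rosette",np.round(ray(c,195,319,.014),3))
print("stem top",np.round(ray(c,352,119,.108),3),"scene",np.round(ray(s,156,191,.108),3))
E
```

```text
cell -x?  [0.559 0.093 0.05 ]
cell [0.444 0.118 0.05 ]
cellpan [ 0.543 -0.038  0.05 ]
pan [ 0.537 -0.154  0.041]
pan [ 0.431 -0.146  0.041]
s cell far+y [0.457 0.103 0.05 ]
s cell near+y [0.52 0.1  0.05]
s pan far [ 0.436 -0.145  0.041]
s pan near [ 0.543 -0.153  0.041]
s cell [ 0.444 -0.031  0.05 ]
blue [0.362 0.126 0.011]
pink [0.356 0.197 0.011]
purple [0.34  0.347 0.011]
bowl rim [ 0.415 -0.365  0.045] rosette [0.649 0.331 0.014]
stem top [ 0.512 -0.319  0.108] scene [ 0.516 -0.313  0.108]
```

Call:
{"fn": "step_arm", "kwargs": {"commands": [3,6,2,-9,6,6,12,2,-18,6,9,18,2,-18,6,12,24,2,-18,6,15,30,2,-18,6,18,36,2,-18,6,20,42,2,-18,6,20,42,2,-18,6]}}

```text
t: 1.15
position: [0.391, -0.1728, 0.2701]
orientation: [0.0, 0.001, 1.0, 0.0]
ft_force: [-0.0, -1.0, 0.5]
width: 0.705
gripper_force: 0.0
```

Two views give tray yaw of about -4.3° and origin near (0.502, 0.030). Panel edge length is 106 mm against the stated 110 mm. I'll take the lone puck at (0.402, -0.226) first.

Call:
{"fn": "step_arm", "kwargs": {"commands": [1.1,-5.2,-6,0,6,1.1,-5.2,-12,0,6,1.1,-5.2,-18,0,6,1.1,-5.2,-23,0,6,1.1,-5.2,-24.8,0,6,1.1,-5.2,-24.8,0,6,1.1,-5.2,-24.8,0,2,1.1,-5.2,-24.8,0,2]}}

```text
t: 2.15
position: [0.4027, -0.2274, 0.0237]
orientation: [0.002, 0.002, 1.0, -0.0]
ft_force: [-0.5, 0.7, 4.9]
width: 0.331
gripper_force: 58.8
```

Call:
{"fn": "step_arm", "kwargs": {"commands": [0,0,0,0,2,0,0,0,0,2,0,0,4,0,2,0,0,9,0,2,2,5,11,0,2,4,11,11,0,2,6,17,11,0,2,6,17,11,0,2]}}

```text
t: 3.15
position: [0.4633, -0.0538, 0.1332]
orientation: [0.002, -0.001, 1.0, 0.0]
ft_force: [-0.5, -1.0, -0.8]
width: 0.332
gripper_force: 59.6
```

Call:
{"fn": "step_arm", "kwargs": {"commands": [1.2,4.8,0,0,2,1.2,4.8,-5,0,2,1.2,4.8,-6,0,2,1.2,4.8,-6,0,5,1.2,4.8,-6,0,5,1.2,4.8,-1,0,5,-0.5,10.8,1,0,6,-2,16.8,1,0,6]}}

```text
t: 4.15
position: [0.4436, 0.1098, 0.1455]
orientation: [0.004, 0.004, 1.0, 0.002]
ft_force: [1.3, 0.8, -0.7]
width: 0.707
gripper_force: 0.0
```

```bash
cat > pk.py <<'E'
from h import *
def pucks(names=("scene","side")):
    cs={n:capture(n) for n in names}
    for n,c in cs.items():
        hsv=cv2.cvtColor(c["color"],cv2.COLOR_RGB2HSV)
        m=cv2.inRange(hsv,(8,50,120),(28,200,255))
        k,l,st,ce=cv2.connectedComponentsWithStats(m)
        for i in range(1,k):
            P=ray(c,*ce[i],.012)
            if 25<st[i,4]<400 and .3<P[0]<.75 and -.35<P[1]<.4: print(n,st[i,2:],np.round(P[:2],3),"floor:",np.round(ray(c,*ce[i],.024)[:2],3))
    return cs
if __name__=="__main__":
    import sys
    cs=pucks()
    print(observe()["position"])
    if len(sys.argv)>1:
        c=cs["side"]["color"][160:280,255:375]; d=cs["scene"]["color"][165:255,210:420]
        im=np.zeros((360,990,3),np.uint8); im[:,:360]=cv2.resize(c,(360,360),interpolation=2)
        im[:270,360:]=cv2.resize(d,(630,270),interpolation=2); cv2.imwrite(sys.argv[1],cv2.resize(im,(792,288))[:,:,::-1])
E
python3 pk.py
```

```text
scene [12 10 91] [0.405 0.298] floor: [0.425 0.29 ]
scene [12 10 96] [0.432 0.193] floor: [0.452 0.188]
scene [ 13  10 107] [0.535 0.203] floor: [0.553 0.198]
scene [ 13  11 104] [0.555 0.303] floor: [0.573 0.296]
scene [ 14  12 124] [0.626 0.21 ] floor: [0.642 0.204]
scene [ 8  5 27] [0.639 0.127] floor: [0.655 0.123]
scene [ 8 10 59] [0.714 0.039] floor: [0.729 0.037]
side [ 9  8 51] [0.719 0.036] floor: [0.713 0.044]
side [14  7 39] [ 0.524 -0.012] floor: [ 0.52  -0.003]
side [ 6 12 40] [ 0.454 -0.037] floor: [ 0.452 -0.027]
side [10  6 36] [0.52  0.004] floor: [0.517 0.013]
side [13  7 40] [0.525 0.02 ] floor: [0.522 0.028]
side [ 9 15 46] [0.457 0.019] floor: [0.454 0.027]
side [11  7 42] [0.52  0.036] floor: [0.516 0.045]
side [ 5  7 27] [0.62  0.137] floor: [0.615 0.145]
side [ 14  15 160] [0.628 0.209] floor: [0.623 0.215]
side [ 15  14 169] [0.536 0.203] floor: [0.533 0.209]
side [ 15  15 176] [0.433 0.193] floor: [0.431 0.199]
side [ 15  16 187] [0.557 0.302] floor: [0.553 0.307]
side [ 16  16 206] [0.405 0.298] floor: [0.404 0.302]
side [ 7  8 36] [0.308 0.376] floor: [0.308 0.38 ]
[0.44250302 0.11298128 0.14457867]
```

Call:
{"fn": "step_arm", "kwargs": {"commands": [-0.5,5,0,0,6,-1,8.1,-2,0,6,-1,8.1,-7,0,6,-1,8.1,-11.6,0,6,-1,8.1,-11.6,0,6,-1,8.1,-11.6,0,2,-1,8.1,-11.6,0,2,-1,8.1,-11.6,0,2]}}

```text
t: 5.25
position: [0.4336, 0.1906, 0.0286]
orientation: [0.002, 0.002, 1.0, 0.002]
ft_force: [-0.3, -1.2, 6.3]
width: 0.322
gripper_force: 58.9
```

Call:
{"fn": "step_arm", "kwargs": {"commands": [0,0,5,0,2,0,0,10,0,2,3,-5,11,0,2,6,-11,11,0,2,9,-17,11,0,2,9.1,-20.3,11,0,2,9.1,-20.3,6,0,2,9.1,-20.3,4.8,0,2]}}

```text
t: 6.25
position: [0.5215, -0.0144, 0.0731]
orientation: [-0.002, 0.003, 1.0, -0.0]
ft_force: [-0.4, 0.5, 0.0]
width: 0.334
gripper_force: 44.7
```

Call:
{"fn": "step_arm", "kwargs": {"commands": [0,0,0,0,5,0,0,0,0,5,0,0,5,0,5,-2,6,7,0,6,-4,12,7,0,6,-7,18,7,0,6,-9,24,7,0,6,-11.8,29,4,0,6]}}

```text
t: 7.25
position: [0.4104, 0.2726, 0.1218]
orientation: [0.003, 0.001, 1.0, 0.004]
ft_force: [-0.0, 1.1, -2.1]
width: 0.705
gripper_force: 0.0
```

Call:
{"fn": "step_arm", "kwargs": {"commands": [0,1.8,-2,0,6,0,1.8,-5,0,6,0,1.8,-8.8,0,6,0,1.8,-8.8,0,6,0,1.8,-8.8,0,2,0,1.8,-8.8,0,2,0,1.8,-8.8,0,2,0,1.8,-4,0,2]}}

```text
t: 8.25
position: [0.4086, 0.2846, 0.0777]
orientation: [-0.002, 0.002, 1.0, -0.002]
ft_force: [0.6, 1.7, -0.9]
width: 0.288
gripper_force: 57.0
```

```bash
python3 pk.py pics/p1.png | grep -v xx
```

```text
scene [10  9 62] [0.326 0.315] floor: [0.348 0.307]
scene [ 13  10 107] [0.535 0.203] floor: [0.553 0.198]
scene [ 13  11 104] [0.555 0.303] floor: [0.573 0.296]
scene [ 14  12 126] [0.626 0.21 ] floor: [0.643 0.204]
scene [ 8  5 26] [0.639 0.127] floor: [0.655 0.123]
scene [ 8 10 59] [0.714 0.039] floor: [0.729 0.037]
side [15 27 47] [ 0.442 -0.117] floor: [ 0.44  -0.106]
side [ 9  8 50] [0.72  0.036] floor: [0.714 0.044]
side [  7  27 135] [0.561 0.076] floor: [0.557 0.084]
side [ 5  7 26] [0.62  0.137] floor: [0.616 0.144]
side [ 14  13 153] [0.628 0.209] floor: [0.623 0.215]
side [ 15  14 160] [0.536 0.203] floor: [0.533 0.209]
side [ 15  15 181] [0.557 0.302] floor: [0.553 0.307]
side [ 8 13 71] [0.405 0.268] floor: [0.404 0.273]
side [ 7  8 34] [0.308 0.376] floor: [0.308 0.38 ]
[0.41231462 0.28885458 0.08396676]
```

View pics/p1.png

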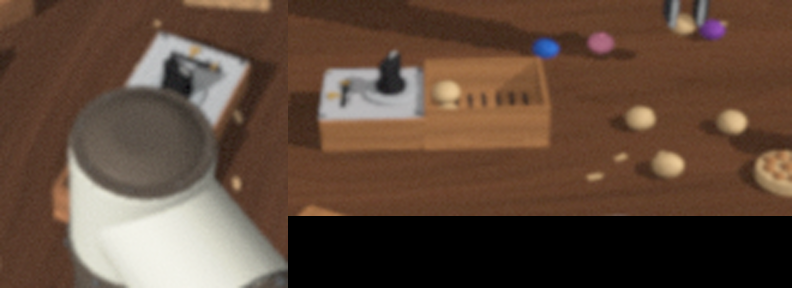

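Crop: the held puck is between the fingers beside the purple ball, at crop (683,25). A puck is visible in the cell at (447,92), and three pale pucks are still at the right.

Call:
{"fn": "step_arm", "kwargs": {"commands": [0,0,5,0,2,1,-5,6,0,2,3,-11,6,0,2,5,-17,6,0,2,7,-23,6,0,2,7.3,-26.7,5,0,2,7.3,-26.7,1,0,2,7.3,-26.7,-1,0,2]}}

```text
t: 9.35
position: [0.4821, 0.0179, 0.0679]
orientation: [-0.0, 0.003, 1.0, 0.0]
ft_force: [-0.8, 0.6, -0.4]
width: 0.288
gripper_force: 57.2
```

Call:
{"fn": "step_arm", "kwargs": {"commands": [0,0,0,0,2,0,0,0,0,4.2,0,0,0,0,4.2,0,0,5,0,4.2,1,5,7,0,6,3,11,7,0,6,5.8,17.2,5,0,6,5.8,17.2,2,0,6]}}

```text
t: 10.35
position: [0.5436, 0.1957, 0.0902]
orientation: [0.004, 0.0, 1.0, 0.002]
ft_force: [-0.6, -0.5, 0.2]
width: 0.706
gripper_force: 0.0
```

Call:
{"fn": "step_arm", "kwargs": {"commands": [0,0,-2,0,6,0,0,-5.6,0,6,0,0,-5.6,0,6,0,0,-5.6,0,6,0,0,-5.6,0,2,0,0,-5.6,0,2,0,0,-5.6,0,2,0,0,-2,0,2]}}

```text
t: 11.35
position: [0.54, 0.1905, 0.0681]
orientation: [-0.001, 0.002, 1.0, -0.001]
ft_force: [0.1, -0.2, -0.5]
width: 0.234
gripper_force: 0.0
```

The grasp missed: commanded shifts were clipped per row and the shortfall accumulated. From here I'll use the measured position.

```bash
python3 pk.py pics/p2.png | grep -E "1[0-9][0-9]\]|^\[|8[0-9]\]"
```

```text
scene [ 13  11 108] [0.532 0.191] floor: [0.55  0.185]
scene [ 13  11 104] [0.555 0.303] floor: [0.573 0.295]
scene [ 14  12 125] [0.626 0.21 ] floor: [0.643 0.204]
side [ 5  8 27] [0.62  0.137] floor: [0.615 0.144]
side [ 14  13 152] [0.628 0.209] floor: [0.623 0.215]
side [ 15  15 179] [0.557 0.302] floor: [0.553 0.307]
[0.54314987 0.19237787 0.07271381]
```

View pics/p2.png

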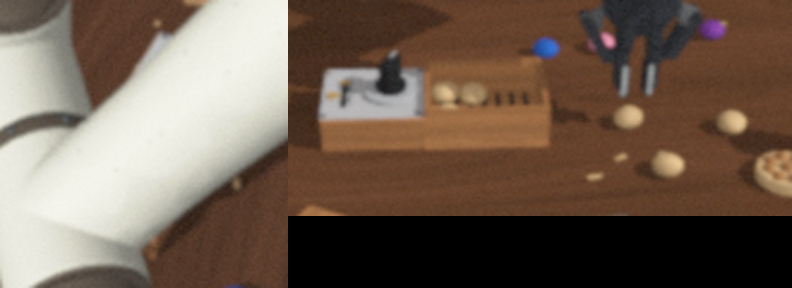

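Crop: the puck lies just below the fingers at crop (628,117), and two pucks are visible at the back of the cell, (446,92) and (474,94). Reopening, recentring and retrying.

Call:
{"fn": "step_arm", "kwargs": {"commands": [0,0,0,0,6,-1.0,0,0,0,6,-1.0,0,0,0,6,-1.0,0,-3,0,6,-1.0,0,-4.6,0,6,-1.0,0,-4.6,0,6,-1.0,0,-4.6,0,6,-1.0,0,-4.6,0,6]}}

```text
t: 12.45
position: [0.5312, 0.1913, 0.0232]
orientation: [0.001, 0.002, 1.0, 0.0]
ft_force: [0.4, 0.4, -0.6]
width: 0.703
gripper_force: 0.0
```

```bash
python3 pk.py | grep -E "1[0-9][0-9]\]|^\[|8[0-9]\]"
```

```text
scene [ 12  10 101] [0.533 0.192] floor: [0.551 0.187]
scene [ 13  11 103] [0.555 0.303] floor: [0.573 0.296]
scene [ 14  12 126] [0.626 0.21 ] floor: [0.643 0.204]
side [ 14  13 150] [0.628 0.209] floor: [0.623 0.215]
side [ 15  15 180] [0.557 0.302] floor: [0.553 0.307]
[0.53106236 0.19123523 0.02312565]
```

Call:
{"fn": "step_arm", "kwargs": {"commands": [0,0,0,0,2,0,0,0,0,2,0,0,0,0,2,0,0,5,0,2,0,0,10,0,2,0,-5,10,0,2,-0.6,-10,10,0,2,-0.6,-10,10,0,2]}}

```text
t: 13.55
position: [0.5234, 0.0882, 0.1221]
orientation: [-0.001, 0.004, 1.0, -0.0]
ft_force: [-0.1, -0.0, 0.1]
width: 0.331
gripper_force: 59.5
```

Call:
{"fn": "step_arm", "kwargs": {"commands": [0,-5,0,0,2,0,-6.3,0,0,2,0,-6.3,-4,0,2,0,-6.3,-6,0,2,0,-6.3,-6,0,2,0,-6.3,-6,0,2,0,-6.3,-6,0,4.2,0,-6.3,-6,0,4.2]}}

```text
t: 14.55
position: [0.5252, 0.0283, 0.0632]
orientation: [0.001, 0.002, 1.0, 0.0]
ft_force: [0.7, 0.2, -0.1]
width: 0.486
gripper_force: 0.0
```

Call:
{"fn": "step_arm", "kwargs": {"commands": [0,0,5,0,4.2,0,0,7,0,6,0.6,5,7,0,6,1.2,10,7,0,6,1.8,15,7,0,6,2.4,20,7,0,6,3,25,7,0,6,3.1,27.5,7,0,6]}}

```text
t: 15.55
position: [0.5558, 0.3054, 0.1327]
orientation: [0.0, 0.001, 1.0, 0.0]
ft_force: [0.2, 0.2, 0.2]
width: 0.705
gripper_force: 0.0
```

Call:
{"fn": "step_arm", "kwargs": {"commands": [0,0,0,0,6,0,0,-5,0,6,0,0,-9,0,6,0,0,-10.8,0,6,0,0,-10.8,0,6,0,0,-10.8,0,6,0,0,-10.8,0,6,0,0,-10.8,0,6]}}

```text
t: 16.55
position: [0.5561, 0.3034, 0.0256]
orientation: [0.001, 0.002, 1.0, 0.001]
ft_force: [-1.2, 0.3, 0.1]
width: 0.703
gripper_force: 0.0
```

```bash
python3 pk.py | grep -E "1[0-9][0-9]\]|^\[|8[0-9]\]"
```

```text
scene [ 14  12 125] [0.626 0.21 ] floor: [0.643 0.204]
scene [ 8  4 26] [0.639 0.126] floor: [0.655 0.122]
side [ 13  14 137] [0.53  0.022] floor: [0.527 0.03 ]
[0.55587001 0.30323373 0.02504836]
```

Call:
{"fn": "step_arm", "kwargs": {"commands": [0,0,0,0,2,0,0,0,0,2,0,0,0,0,2,0,0,5,0,2,0,0,9,0,2,-0.6,-5,9,0,2,-1.2,-10,9,0,2,-1.8,-15,9,0,2]}}

```text
t: 17.65
position: [0.5373, 0.1517, 0.1146]
orientation: [0.0, 0.002, 1.0, 0.0]
ft_force: [1.2, 0.1, 0.3]
width: 0.235
gripper_force: 0.0
```

Call:
{"fn": "step_arm", "kwargs": {"commands": [-0.5,-4,0,0,2,-1.0,-8.8,0,0,2,-1.0,-8.8,-3,0,2,-1.0,-8.8,-4.2,0,2,-1.0,-8.8,-4.2,0,2,-1.0,-8.8,-4.2,0,2,-1.0,-8.8,-4.2,0,4.2,-1.0,-8.8,-4.2,0,4.2]}}

```text
t: 18.65
position: [0.528, 0.0654, 0.0729]
orientation: [0.001, 0.002, 1.0, 0.0]
ft_force: [-0.2, -0.6, 0.1]
width: 0.491
gripper_force: 0.0
```

The grip was empty, so I need to see where that puck went.

```bash
python3 pk.py pics/p3.png | grep -E "[1-9][0-9][0-9]\]|^\[|[4-9][0-9]\]"
```

```text
scene [ 15  15 191] [0.421 0.081] floor: [0.441 0.078]
scene [12 10 97] [0.503 0.279] floor: [0.521 0.271]
scene [ 14  12 126] [0.626 0.21 ] floor: [0.643 0.204]
scene [ 8  5 26] [0.639 0.127] floor: [0.655 0.123]
scene [ 8 10 58] [0.714 0.039] floor: [0.729 0.037]
side [ 9  9 51] [0.72  0.035] floor: [0.714 0.043]
side [ 5  7 27] [0.62  0.137] floor: [0.615 0.145]
side [ 4  7 26] [0.59  0.171] floor: [0.586 0.178]
side [ 14  15 162] [0.628 0.209] floor: [0.623 0.215]
side [ 15  16 192] [0.502 0.278] floor: [0.5   0.283]
side [ 7  8 36] [0.308 0.377] floor: [0.308 0.38 ]
[0.52781034 0.06518145 0.07272277]
```

View pics/p3.png

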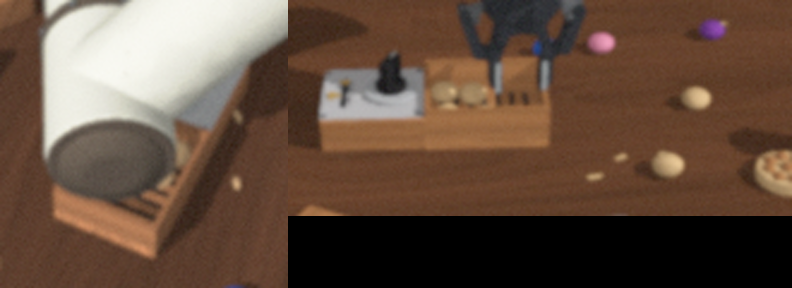

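Crop: the puck was knocked aside to crop (695,98). Both cameras place it at (0.503, 0.279). The other remaining puck is still at (667,165), and the pucks in the cell look fine.

Call:
{"fn": "step_arm", "kwargs": {"commands": [0,0,5,0,5,-0.5,4,6,0,6,-1.0,9,6,0,6,-1.5,14,6,0,6,-2,19,6,0,6,-2.5,21.4,6,0,6,-2.5,21.4,2,0,6,-2.5,21.4,0,0,6]}}

```text
t: 19.75
position: [0.5016, 0.2789, 0.0707]
orientation: [-0.001, 0.002, 1.0, -0.001]
ft_force: [-0.2, -0.2, -0.3]
width: 0.701
gripper_force: 0.0
```

Call:
{"fn": "step_arm", "kwargs": {"commands": [0,0,-3,0,6,0,0,-4.8,0,6,0,0,-4.8,0,6,0,0,-4.8,0,6,0,0,-4.8,0,2,0,0,-4.8,0,2,0,0,-4.8,0,2,0,0,-4.8,0,2]}}

```text
t: 20.75
position: [0.5033, 0.2794, 0.0257]
orientation: [0.001, 0.002, 1.0, 0.001]
ft_force: [-1.7, -0.5, 5.3]
width: 0.327
gripper_force: 58.8
```

Held. Carrying it to (0.528, 0.066).

Call:
{"fn": "step_arm", "kwargs": {"commands": [0,0,5,0,2,0,0,9,0,2,0.6,-5,9,0,2,1.2,-10,9,0,2,1.8,-15,9,0,2,2.5,-20,9,0,2,2.5,-21.3,9,0,2,2.5,-21.3,9,0,2]}}

```text
t: 21.75
position: [0.5276, 0.0655, 0.1144]
orientation: [0.0, 0.003, 1.0, 0.0]
ft_force: [-0.5, 0.8, 0.7]
width: 0.328
gripper_force: 59.6
```

Call:
{"fn": "step_arm", "kwargs": {"commands": [0,0,-3,0,2,0,0,-4.3,0,2,0,0,-4.3,0,2,0,0,-4.3,0,2,0,0,-4.3,0,4.2,0,0,-4.3,0,4.2,0,0,1,0,4.2,0,0,1,0,4.2]}}

```text
t: 22.75
position: [0.5305, 0.0669, 0.1286]
orientation: [0.005, 0.002, 1.0, 0.002]
ft_force: [0.7, -0.8, -0.6]
width: 0.494
gripper_force: 0.0
```

Call:
{"fn": "step_arm", "kwargs": {"commands": [2.5,4,0,0,6,5,8,0,0,6,7.5,12,0,0,6,9.9,14.4,0,0,6,9.9,14.4,-5,0,6,9.9,14.4,-9,0,6,9.9,14.4,-10,0,6,9.9,14.4,-10,0,6]}}

```text
t: 23.75
position: [0.6269, 0.2099, 0.0244]
orientation: [-0.0, 0.002, 1.0, -0.0]
ft_force: [-0.5, -0.1, -0.3]
width: 0.699
gripper_force: 0.0
```

Call:
{"fn": "step_arm", "kwargs": {"commands": [0,0,0,0,2,0,0,0,0,2,0,0,0,0,2,0,0,5,0,2,0,0,9.5,0,2,-4,-3,9.5,0,2,-8,-6,9.5,0,2,-8,-6,9.5,0,2]}}

```text
t: 24.75
position: [0.5432, 0.1476, 0.1197]
orientation: [-0.001, 0.003, 1.0, -0.0]
ft_force: [0.1, 0.8, -0.6]
width: 0.322
gripper_force: 59.5
```

Call:
{"fn": "step_arm", "kwargs": {"commands": [-3,-4,0,0,2,-6.7,-8.1,0,0,2,-6.7,-8.1,-3,0,2,-6.7,-8.1,-4.7,0,2,-6.7,-8.1,-4.7,0,2,-6.7,-8.1,-4.7,0,2,-6.7,-8.1,-4.7,0,4.2,-6.7,-8.1,-4.7,0,4.2]}}

```text
t: 25.75
position: [0.4801, 0.0693, 0.073]
orientation: [0.001, 0.002, 1.0, 0.0]
ft_force: [-0.4, -0.1, 1.5]
width: 0.492
gripper_force: 0.0
```

Call:
{"fn": "step_arm", "kwargs": {"commands": [0,0,5,0,4.2,0,0,10,0,4.2,0,0,15,0,4.2,0,-5,17,0,4.2,1,-10,17,0,4.2,2,-13,17,0,4.2,2,-13,17,0,4.2,2,-13,17,0,4.2]}}

```text
t: 26.75
position: [0.4994, -0.0608, 0.2424]
orientation: [-0.0, 0.002, 1.0, 0.0]
ft_force: [-0.1, 0.8, -0.1]
width: 0.492
gripper_force: 0.0
```

```bash
python3 - <<'E'
from h import *
import pickle
c=capture("wrist"); pickle.dump(c,open("w1.pkl","wb")); save(c,"pics/w1.png"); print(observe()["position"],-np.array(c["R"]).T@np.array(c["t"]))
for p in [(.402,-.226),(.5,.03)]: print(proj(c,(*p,.03)))
E
python3 pk.py | grep -E "[1-9][0-9][0-9]\]"
```

```text
[ 0.49942059 -0.06042229  0.24241015] [ 0.42569527 -0.06067152  0.3652482 ]
(np.float64(110.11579418858702), np.float64(95.82726101502924))
(np.float64(359.5705154046506), np.float64(191.1020938139319))
scene [ 8  5 28] [0.639 0.127] floor: [0.655 0.123]
side [ 6  7 31] [0.62  0.137] floor: [0.615 0.144]
side [ 5  8 29] [0.59  0.172] floor: [0.586 0.178]
side [ 7  9 41] [0.308 0.377] floor: [0.308 0.38 ]
[ 0.49949638 -0.0601601   0.24246484]
```

View pics/w1.png

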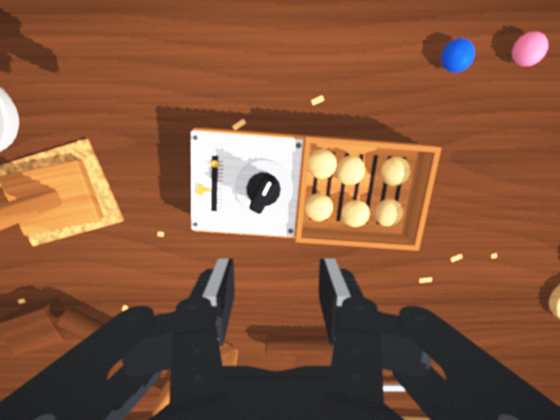

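Wrist view: all six pucks lie in the cell in a 2x3 layout, roughly columns 320-398 and rows 163-213. The pointer is at (214,163), the mark at (203,189), and the knob bar runs (268,180)-(257,210). The tamper on its mat is at the left, mat corner (85,140). Next I move over the tamper and measure it and the tray.

Call:
{"fn": "step_arm", "kwargs": {"commands": [1,-5,0,0,6,2,-10,1,0,6,3,-15,2,0,6,4,-19,2,0,6,4,-24,2,0,6,4,-24,2,0,6,4,-24,2,0,6,4,-24,2,0,6]}}

```text
t: 27.9
position: [0.5399, -0.2997, 0.2626]
orientation: [0.0, 0.001, 1.0, 0.0]
ft_force: [-0.5, -0.4, -0.4]
width: 0.704
gripper_force: 0.0
```

```bash
python3 - <<'E'
from h import *
import pickle
c=pickle.load(open("w1.pkl","rb"))
for n,u,v,z in [("pan-x-y",192,128,.041),("pan+x-y",192,229,.041),("cell-x+y",440,147,.05),("cell+x+y",420,249,.05),("cell -x mid",303,136,.05),("cell+x mid",296,242,.05),("ptr",214,163,.043),("mark",203,189,.042),("bar0",268,178,.084),("bar1",257,210,.084)]:
    print(n,np.round(ray(c,u,v,z)[:2],4))
c=capture("wrist"); pickle.dump(c,open("w2.pkl","wb")); save(c,"pics/w2.png"); print(observe()["position"])
E
```

```text
pan-x-y [ 0.433 -0.144]
pan+x-y [ 0.5391 -0.1525]
cell-x+y [0.4516 0.1004]
cell+x+y [0.5597 0.0946]
cell -x mid [ 0.4407 -0.0344]
cell+x mid [ 0.5511 -0.0396]
ptr [ 0.4674 -0.1239]
mark [ 0.4945 -0.1372]
bar0 [ 0.4757 -0.068 ]
bar1 [ 0.5056 -0.0785]
[ 0.53991414 -0.29966971  0.26273273]
```

View pics/w2.png

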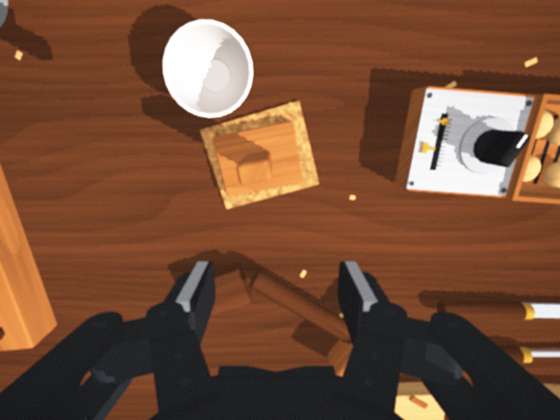

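Wrist view: mat corners at (201,129), (300,101), (319,183) and (229,209). The tamper stem is near (253,165), the bowl at (208,67), the pointer at (443,121) and the mark at (426,148). A zoom gives exact tamper and knob edges.

```bash
python3 - <<'E'
from h import *
import pickle
c=pickle.load(open("w2.pkl","rb"));w=pickle.load(open("w1.pkl","rb"))
im=np.zeros((400,800,3),np.uint8)
im[:345,:390]=cv2.resize(c["color"][98:213,195:325],(390,345),interpolation=2)
im[:345,400:796]=cv2.resize(w["color"][125:240,185:317],(396,345),interpolation=2)
cv2.imwrite("pics/z2.png",im[:345,:,::-1])
for n,p,z in [("mat",[(201,129),(300,101),(319,183),(229,209)],.004)]:
    q=np.array([ray(c,*x,z)[:2] for x in p]);print(n,np.round(q,4),q.mean(0),[np.round((np.linalg.norm(q[i]-q[i-1]),np.degrees(np.arctan2(*(q[i]-q[i-1])[::-1]))),3) for i in range(4)])
print(observe()["joint_pos"])
E
```

```text
mat [[ 0.4762 -0.3873]
 [ 0.4455 -0.2722]
 [ 0.5404 -0.247 ]
 [ 0.5734 -0.359 ]] [ 0.50887071 -0.31637923] [array([ 1.01000e-01, -1.63715e+02]), array([  0.119, 104.916]), array([ 0.098, 14.92 ]), array([  0.117, -73.588])]
[-2.44967117e-01  3.63676483e-01  8.18186616e-03 -7.34437189e-05
 -1.21491579e+00 -1.32818745e+00]
```

View pics/z2.png

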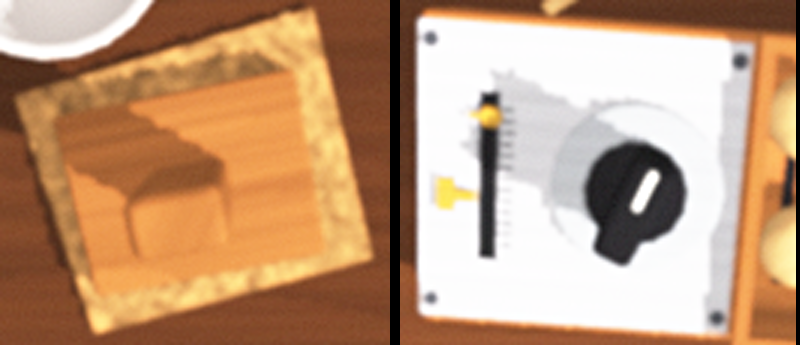

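Zoom: foot top corners at crop (292,70), (325,250), (100,293), (58,118). Stem top spans about (137,195)-(226,255). On the right, the pointer tip is at (475,115), the mark's bar at about (458,193) and the knob's white pip at (646,191).

```bash
python3 - <<'E'
from h import *
import pickle
c=pickle.load(open("w2.pkl","rb"));w=pickle.load(open("w1.pkl","rb"))
f=lambda p:(195+p[0]/3,98+p[1]/3)
for n,P,z in [("foot",[(292,70),(325,250),(100,293),(58,118)],.018),("stemtop",[(137,205),(220,183),(228,248),(140,260)],.108)]:
    q=np.array([ray(c,*f(p),z)[:2] for p in P]);print(n,np.round(q,4),q.mean(0),[np.round((np.linalg.norm(q[i]-q[i-1]),np.degrees(np.arctan2(*(q[i]-q[i-1])[::-1]))),3) for i in range(4)])
g=lambda p:(185+(p[0]-400)/3,125+p[1]/3)
O=np.array([.5,.031]);a=np.radians(-4.35);R=np.array([[np.cos(a),-np.sin(a)],[np.sin(a),np.cos(a)]])
for n,p,z in [("ptr",(478,115),.043),("mark",(458,194),.042),("slot a",(488,93),.041),("slot b",(488,258),.041),("b",(600,255),.084),("b",(628,265),.084)]: print(n,np.round(R.T@(ray(w,*g(p),z)[:2]-O)*1000,1))
E
```

```text
foot [[ 0.4677 -0.2814]
 [ 0.5356 -0.2675]
 [ 0.5529 -0.3568]
 [ 0.485  -0.3696]] [ 0.51029075 -0.31883939] [array([9.00000e-02, 1.01073e+02]), array([ 0.069, 11.567]), array([  0.091, -79.09 ]), array([ 6.90000e-02, -1.69317e+02])]
stemtop [[ 0.5052 -0.3308]
 [ 0.4988 -0.3064]
 [ 0.518  -0.3042]
 [ 0.5215 -0.3305]] [ 0.51088099 -0.31796917] [array([ 1.60000e-02, -1.78816e+02]), array([2.50000e-02, 1.04612e+02]), array([0.019, 6.591]), array([ 2.600e-02, -8.224e+01])]
ptr [ -20.2 -159.9]
mark [   7.9 -166.7]
slot a [ -27.6 -157. ]
slot b [  30.7 -156.1]
b [  14.2 -113.7]
b [  16.8 -104.9]
```

Call:
{"fn": "step_arm", "kwargs": {"commands": [-1,-0.5,0,10,4,-2,-1,0,20,4,-3.1,-1.7,0,30,4,-3.1,-1.7,0,40,4,-3.1,-1.7,0,50,4,-3.1,-1.7,0,60,4,-3.1,-1.7,0,70,4,-3.1,-1.7,0,80,4]}}

```text
t: 28.95
position: [0.5089, -0.317, 0.2628]
orientation: [0.0, -0.644, 0.765, -0.0]
ft_force: [0.1, -0.7, 1.3]
width: 0.468
gripper_force: 0.0
```

Call:
{"fn": "step_arm", "kwargs": {"commands": [0.1,-0.2,-3,10,4,0.1,-0.2,-8,20,4,0.1,-0.2,-12,21,4,0.1,-0.2,-16,21,4,0.1,-0.2,-19,21,4,0.1,-0.2,-19.6,21,4,0.1,-0.2,-19.6,21,4,0.1,-0.2,-19.6,21,4]}}

```text
t: 29.95
position: [0.5108, -0.3202, 0.0682]
orientation: [-0.001, 0.77, -0.637, 0.002]
ft_force: [-0.3, -0.2, -0.4]
width: 0.47
gripper_force: 0.0
```

Call:
{"fn": "step_arm", "kwargs": {"commands": [0,0,0,0,1,0,0,0,0,1,0,0,0,0,1,0,0,0,0,1,0,0,2,0,1,0,0,4,0,1,0,0,8,0,1,0,0,8,0,1]}}

```text
t: 30.95
position: [0.5112, -0.3208, 0.1493]
orientation: [-0.001, 0.77, -0.638, 0.003]
ft_force: [0.3, -0.1, -2.6]
width: 0.231
gripper_force: 59.0
```

Tamper held. Carrying it over the cell, turned by -15.3°.

Call:
{"fn": "step_arm", "kwargs": {"commands": [0,2,4,-2,1,0,6,5,-5,1,0,11,5,-8,1,-0.5,16,5,-11,1,-0.5,21,5,-15.3,1,-0.8,26,5,-15.3,1,-1.1,31,5,-15.3,1,-1.1,35.2,5,-15.3,1]}}

```text
t: 31.95
position: [0.4972, 0.0335, 0.1949]
orientation: [-0.001, -0.679, 0.735, 0.001]
ft_force: [0.3, 0.1, -3.2]
width: 0.226
gripper_force: 59.2
```

Call:
{"fn": "step_arm", "kwargs": {"commands": [0,0,-2,0,1,0,0,-5,0,1,0,0,-7,0,1,0,0,-8,0,1,0,0,-9,0,1,0,0,-9,0,1,0,0,-9,0,1,0,0,-9,0,1]}}

```text
t: 32.95
position: [0.4991, 0.0321, 0.107]
orientation: [0.001, -0.678, 0.735, -0.0]
ft_force: [-0.0, 0.8, -2.1]
width: 0.228
gripper_force: 59.0
```

Call:
{"fn": "step_arm", "kwargs": {"commands": [0,0,-0.3,0,1,0,0,-0.6,0,1,0,0,-0.8,0,1,0,0,-1.0,0,1,0,0,-1.1,0,1,0,0,-1.2,0,1,0,0,-1.2,0,1,0,0,-1.2,0,1]}}

```text
t: 33.95
position: [0.4992, 0.032, 0.0976]
orientation: [0.0, -0.679, 0.734, -0.001]
ft_force: [-6.6, 0.1, 19.9]
width: 0.226
gripper_force: 62.1
```

Call:
{"fn": "step_arm", "kwargs": {"commands": [0,0,-0.1,0,1,0,0,-0.2,0,1,0,0,-0.3,0,1,0,0,-0.3,0,1,0,0,-0.3,0,1,0,0,-0.3,0,1,0,0,-0.3,0,1,0,0,-0.3,0,1]}}

```text
t: 34.95
position: [0.5, 0.032, 0.0976]
orientation: [0.001, -0.68, 0.734, -0.002]
ft_force: [-11.5, 2.2, 38.3]
width: 0.231
gripper_force: 64.5
```

Call:
{"fn": "step_arm", "kwargs": {"commands": [0,0,-0.1,0,1,0,0,-0.2,0,1,0,0,-0.2,0,1,0,0,-0.2,0,1,0,0,-0.2,0,1,0,0,-0.2,0,1,0,0,-0.2,0,1,0,0,-0.2,0,1]}}

```text
t: 35.95
position: [0.5008, 0.0321, 0.0976]
orientation: [0.002, -0.68, 0.733, -0.002]
ft_force: [-14.5, 0.4, 49.1]
width: 0.225
gripper_force: 65.9
```

Call:
{"fn": "step_arm", "kwargs": {"commands": [0,0,0.5,0,1,0,0,1,0,1,0,0,4,0,1,0,0,9,0,1,0,0,11,0,1,0,0,11,0,1,0,0,11,0,1,0,0,11,0,1]}}

```text
t: 36.95
position: [0.4979, 0.0317, 0.1977]
orientation: [-0.002, -0.678, 0.735, 0.001]
ft_force: [1.0, -0.5, -2.0]
width: 0.23
gripper_force: 59.4
```

```bash
python3 - <<'E'
from h import *
c=capture("wrist"); s=capture("side"); print(observe()["position"])
im=np.zeros((560,800,3),np.uint8); im[:420,:560]=c["color"]; im[:240,560:]=cv2.resize(s["color"][170:270,265:365],(240,240),interpolation=2)
cv2.imwrite("pics/w3.png",im[:420,:,::-1])
E
```

```text
[0.49821972 0.03182381 0.19816745]
```

View pics/w3.png

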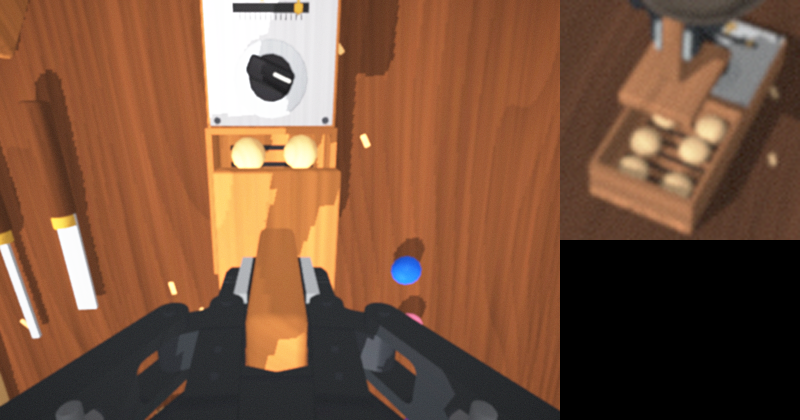

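Six pucks lie flat in the cell, one level layer in the side crop, and the tamper is clear above them. Returning the tamper to its mat.

Call:
{"fn": "step_arm", "kwargs": {"commands": [0,-5,0,2,1,0,-10,0,5,1,0,-15,0,8,1,0.5,-20,0,11,1,0.5,-25,0,15.3,1,1,-30,0,17,1,1.1,-35,0,17,1,1.1,-35,0,17,1]}}

```text
t: 38.05
position: [0.5091, -0.3209, 0.1979]
orientation: [0.0, 0.778, -0.628, -0.001]
ft_force: [0.4, 0.4, -2.4]
width: 0.228
gripper_force: 59.2
```

Call:
{"fn": "step_arm", "kwargs": {"commands": [0,0,-4,0,1,0,0,-8,0,1,0,0,-10.5,0,1,0,0,-11.5,0,1,0,0,-11.5,0,1,0,0,-11.5,0,1,0,0,-11.5,0,1,0,0,-11.5,0,1]}}

```text
t: 39.05
position: [0.51, -0.3181, 0.0852]
orientation: [-0.0, 0.78, -0.626, 0.001]
ft_force: [0.3, 0.3, -1.6]
width: 0.228
gripper_force: 59.2
```

Call:
{"fn": "step_arm", "kwargs": {"commands": [0,0,-0.6,0,1,0,0,-1.2,0,1,0,0,-1.5,0,1,0,0,-1.7,0,1,0,0,-1.8,0,1,0,0,-1.8,0,1,0,0,-1.8,0,1,0,0,-1.8,0,1]}}

```text
t: 40.05
position: [0.5093, -0.3179, 0.0676]
orientation: [0.0, 0.78, -0.626, -0.0]
ft_force: [-3.6, 2.7, 5.1]
width: 0.224
gripper_force: 60.2
```

Contact made. Release, lift and go to above the knob at (0.492, -0.074).

Call:
{"fn": "step_arm", "kwargs": {"commands": [0,0,0,0,4,0,0,0,0,4,0,0,0,0,4,0,0,4,0,4,0,0,9,0,4,0,0,13,0,4,0,5,13,10,4,0,10,13,20,4]}}

```text
t: 41.05
position: [0.5097, -0.2173, 0.1969]
orientation: [-0.0, 0.877, -0.48, 0.001]
ft_force: [0.1, -0.3, 0.2]
width: 0.468
gripper_force: 0.0
```

Call:
{"fn": "step_arm", "kwargs": {"commands": [0,0,3,10,4,0,0,6,20,4,-1,0,6,30,4,-1,0,6,37,4,-1,0,6,37,4,-1,0,6,37,4,-1,0,6,37,4,-1,0,6,37,4]}}

```text
t: 42.05
position: [0.4997, -0.2181, 0.2563]
orientation: [0.0, 0.984, -0.179, -0.0]
ft_force: [0.7, -0.7, -0.1]
width: 0.47
gripper_force: 0.0
```

```bash
python3 - <<'E'
from h import *
import pickle
w=capture("wrist"); s=capture("side"); c=capture("scene"); pickle.dump((w,s,c),open("k1.pkl","wb"))
o=observe(); print(o["position"],o["orientation"],o["joint_pos"])
im=np.zeros((420,800,3),np.uint8); im[:,:560]=w["color"]; im[:200,560:]=cv2.resize(s["color"][90:190,290:410],(240,200),interpolation=2)
im[210:410,560:]=cv2.resize(c["color"][170:270,110:230],(240,200),interpolation=2)
cv2.imwrite("pics/k1.png",im[:,:,::-1])
E
```

```text
[ 0.49970363 -0.21801148  0.25630018] [ 1.72742685e-06  9.83945049e-01 -1.78471673e-01 -5.48033306e-05] [-1.13912729e-01  2.44532800e-01 -1.79106241e-01 -4.09027686e-06
 -1.14726688e+00  1.32584480e+00]
```

View pics/k1.png

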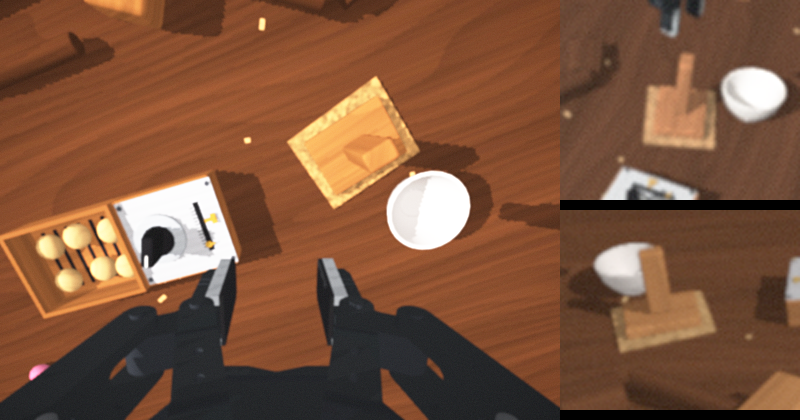

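View: the tamper stands upright on its mat in all three views and the pucks are in the cell. Approaching the knob with the fingers across its bar.

Call:
{"fn": "step_arm", "kwargs": {"commands": [-0.4,5,0,0,4,-0.8,10,-1,0,4,-0.8,14.4,-3,0,4,-0.8,14.4,-8,0,4,-0.8,14.4,-12,0,4,-0.8,14.4,-16,0,4,-0.8,14.4,-17.9,0,4,-0.8,14.4,-17.9,0,4]}}

```text
t: 43.2
position: [0.4908, -0.0741, 0.0761]
orientation: [0.001, 0.984, -0.178, -0.002]
ft_force: [0.2, -0.2, 0.3]
width: 0.469
gripper_force: 0.0
```

Call:
{"fn": "step_arm", "kwargs": {"commands": [0,0,0,0,4,0,0,0,0,1,0,0,0,0,1,0,0,0,0,1,0,0,0,0,1,0,0,0,0,1,0,0,0,0,1,0,0,0,0,1]}}

```text
t: 44.2
position: [0.4927, -0.0737, 0.0787]
orientation: [-0.0, 0.984, -0.178, 0.001]
ft_force: [-1.2, 2.1, 6.5]
width: 0.148
gripper_force: 60.8
```

Call:
{"fn": "step_arm", "kwargs": {"commands": [0,0,0,-9,1,0,0,0,-18,1,0,0,0,-28,1,0,0,0,-38,1,0,0,0,-48,1,0,0,0,-58,1,0,0,0,-68,1,0,0,0,-75,1]}}

```text
t: 45.2
position: [0.4936, -0.0732, 0.0787]
orientation: [0.002, -0.671, 0.742, -0.001]
ft_force: [1.2, 4.6, 5.2]
width: 0.146
gripper_force: 60.6
```

Call:
{"fn": "step_arm", "kwargs": {"commands": [0,0,0,-9,1,0,0,0,-18,1,0,0,0,-28,1,0,0,0,-38,1,0,0,0,-48,1,0,0,0,-58,1,0,0,0,-68,1,0,0,0,-75,1]}}

```text
t: 46.2
position: [0.4943, -0.0738, 0.0787]
orientation: [0.003, -0.081, 0.997, -0.0]
ft_force: [3.3, -0.5, 2.1]
width: 0.154
gripper_force: 60.2
```

Call:
{"fn": "step_arm", "kwargs": {"commands": [0,0,0,-9,1,0,0,0,-18,1,0,0,0,-28,1,0,0,0,-30,1,0,0,0,-30,1,0,0,0,-30,1,0,0,0,-30,1,0,0,0,-30,1]}}

```text
t: 47.2
position: [0.4942, -0.0742, 0.0787]
orientation: [0.003, 0.177, 0.984, 0.0]
ft_force: [5.1, -2.9, 3.1]
width: 0.15
gripper_force: 60.4
```

```bash
cat > br.py <<'E'
from h import *
import sys
O=np.array([.5,.031]);a=np.radians(-4.35);R=np.array([[np.cos(a),-np.sin(a)],[np.sin(a),np.cos(a)]])
im=[]
for n in ("scene","side","wrist"):
    c=capture(n); hsv=cv2.cvtColor(c["color"],cv2.COLOR_RGB2HSV)
    m=cv2.inRange(hsv,(15,110,110),(32,255,255))
    k,l,st,ce=cv2.connectedComponentsWithStats(m)
    for i in range(1,k):
        q=R.T@(ray(c,*ce[i],.043)[:2]-O)*1000
        if abs(q[0])<40 and -185<q[1]<-140: print(n,st[i],np.round(ce[i],1),np.round(q,1))
    if n=="wrist" and len(sys.argv)>1: save(c,sys.argv[1])
print(observe()["joint_pos"][5])
E
python3 br.py
```

```text
scene [233 202   2   2   3] [233.3 202.3] [  -1.4 -156.5]
scene [228 204   1   1   1] [228. 204.] [   6.5 -170.2]
wrist [174 268  21  15 183] [185.7 275.2] [  -2.5 -156.5]
wrist [160 286  26  22 316] [171.3 295.2] [   7.1 -168.9]
-2.1050445022420394
```

180° is done, with 18.9 mm of pointer travel as expected. About 9.6 mm (about 92°) remains. Regrasping half a turn back.

Call:
{"fn": "step_arm", "kwargs": {"commands": [0,0,0,0,4,0,0,0,0,4,0,0,4,0,4,0,0,4,10,4,0,0,4,20,4,0,0,4,30,4,0,0,4,40,4,0,0,4,50,4]}}

```text
t: 48.35
position: [0.4907, -0.074, 0.1169]
orientation: [-0.001, -0.257, 0.966, 0.0]
ft_force: [0.0, -0.7, -0.3]
width: 0.476
gripper_force: 0.0
```

Call:
{"fn": "step_arm", "kwargs": {"commands": [0,0,0,10,4,0,0,0,20,4,0,0,0,30,4,0,0,0,40,4,0,0,0,50,4,0,0,0,60,4,0,0,0,70,4,0,0,0,80,4]}}

```text
t: 49.35
position: [0.4907, -0.074, 0.1169]
orientation: [0.001, 0.818, -0.575, -0.001]
ft_force: [-0.1, 0.4, 0.4]
width: 0.471
gripper_force: 0.0
```

Call:
{"fn": "step_arm", "kwargs": {"commands": [0,0,0,10,4,0,0,0,20,4,0,0,0,30,4,0,0,0,40,4,0,0,0,50,4,0,0,0,50,4,0,0,0,50,4,0,0,0,50,4]}}

```text
t: 50.35
position: [0.4915, -0.074, 0.1173]
orientation: [0.0, 0.984, -0.179, -0.0]
ft_force: [0.4, -0.4, 0.5]
width: 0.473
gripper_force: 0.0
```

```bash
python3 br.py pics/b1.png; python3 - <<'E'
from plant import observe
o=observe();print(o["position"],o["orientation"])
E
```

```text
scene [233 202   2   2   3] [233.3 202.3] [  -1.4 -156.5]
scene [228 204   1   1   1] [228. 204.] [   6.5 -170.2]
side [335 180   3   2   4] [336.  180.2] [   7.  -172.6]
wrist [356 187  22  19 228] [368.2 196.6] [   8.4 -169.8]
wrist [345 211  18  12 137] [352.5 216. ] [  -1.6 -157.3]
1.0337856675906345
[ 0.49162473 -0.0740173   0.11735521] [ 8.90163852e-06  9.83911203e-01 -1.78658170e-01 -5.14961298e-05]
```

Call:
{"fn": "step_arm", "kwargs": {"commands": [0,0,-2,0,4,0,0,-4,0,4,0,0,-4,0,4,0,0,-4,0,4,0,0,-4,0,1,0,0,-4,0,1,0,0,-4,0,1,0,0,-4,0,1]}}

```text
t: 51.5
position: [0.4923, -0.0736, 0.0783]
orientation: [-0.0, 0.984, -0.178, 0.001]
ft_force: [-0.4, 3.0, 6.5]
width: 0.151
gripper_force: 61.0
```

Call:
{"fn": "step_arm", "kwargs": {"commands": [0,0,0,-9,1,0,0,0,-18,1,0,0,0,-28,1,0,0,0,-38,1,0,0,0,-48,1,0,0,0,-58,1,0,0,0,-68,1,0,0,0,-75,1]}}

```text
t: 52.5
position: [0.4935, -0.0729, 0.0784]
orientation: [0.002, -0.671, 0.742, -0.001]
ft_force: [1.1, 6.1, 3.9]
width: 0.144
gripper_force: 60.8
```

Call:
{"fn": "step_arm", "kwargs": {"commands": [0,0,0,-8,1,0,0,0,-13,1,0,0,0,-13,1,0,0,0,-13,1,0,0,0,-13,4,0,0,0,-13,4,0,0,4,-13,4,0,0,8,-13,4]}}

```text
t: 53.5
position: [0.4909, -0.0745, 0.1577]
orientation: [-0.001, -0.584, 0.812, 0.0]
ft_force: [-0.6, 0.1, -0.4]
width: 0.468
gripper_force: 0.0
```

Call:
{"fn": "step_arm", "kwargs": {"commands": [2,0,2,0,4,5,0,4,0,4,8,0,4,0,4,8,0,4,0,4,8,0,4,0,4,8,0,4,0,4,8,0,4,0,4,8,0,4,0,4]}}

```text
t: 54.5
position: [0.5714, -0.074, 0.1975]
orientation: [0.0, -0.584, 0.812, -0.0]
ft_force: [0.4, -0.5, 0.3]
width: 0.467
gripper_force: 0.0
```

```bash
python3 br.py pics/b2.png; python3 - <<'E'
import cv2
from h import *
c=cv2.imread("pics/b2.png"); o=observe(); print(o["position"],o["orientation"])
w=capture("wrist"); u,v=map(int,proj(w,(.485,-.13,.043))); print(u,v)
u=max(45,min(515,u));v=max(45,min(375,v))
cv2.imwrite("pics/b2z.png",cv2.resize(c[v-45:v+45,u-45:u+45],(540,540),interpolation=2)); print("off",u-45,v-45)
E
```

```text
scene [228 204   1   1   1] [228. 204.] [   6.5 -170.2]
scene [232 204   2   1   2] [232.5 204. ] [   7.  -158.3]
side [336 181   1   1   1] [336. 181.] [   5.9 -170.1]
wrist [331  98  17  27 204] [339.8 110.5] [   7.7 -165.1]
-0.47590523530415735
[ 0.57159966 -0.07399249  0.19747486] [ 6.64612043e-05 -5.83913204e-01  8.11816090e-01 -2.80954103e-05]
352 111
off 307 66
```

View pics/b2z.png

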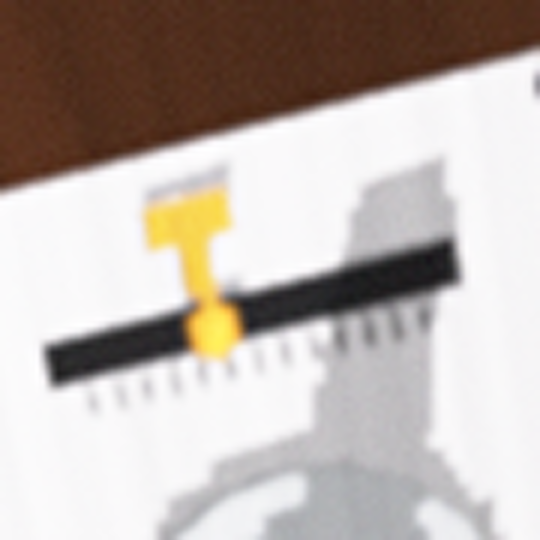

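Crop: the pointer button at (214,330) sits on the mark's centre line, running from (188,218) perpendicular to the slot. Offset is about 0.3 mm by eye. I'll do a numeric check by splitting the brass mask along tray y.

```bash
python3 - <<'E'
from h import *
O=np.array([.5,.031])
for k in range(2):
    c=capture("wrist"); hsv=cv2.cvtColor(c["color"],cv2.COLOR_RGB2HSV)
    m=cv2.inRange(hsv,(15,90,110),(32,255,255)); v,u=np.nonzero(m[85:130,320:360]); v+=85;u+=320
    for yaw in (-3.9,-4.8):
        a=np.radians(yaw);R=np.array([[np.cos(a),-np.sin(a)],[np.sin(a),np.cos(a)]])
        q=np.array([R.T@(ray(c,x,y,.042)[:2]-O)*1000 for x,y in zip(u,v)])
        print(yaw,[(y0,np.round((q[s,0].min()+q[s,0].max())/2,1),np.round(q[s,0].mean(),1),s.sum()) for y0 in range(-178,-150,3) if (s:=(q[:,1]>=y0)&(q[:,1]<y0+3)).sum()>2])
E
python3 pk.py pics/f.png | grep -E "[1-9][0-9][0-9]\]"
```

```text
-3.9 [(-175, np.float64(6.6), np.float64(6.5), np.int64(49)), (-172, np.float64(6.6), np.float64(6.6), np.int64(46)), (-169, np.float64(6.4), np.float64(6.3), np.int64(18)), (-166, np.float64(6.4), np.float64(6.6), np.int64(16)), (-163, np.float64(6.2), np.float64(6.0), np.int64(18)), (-160, np.float64(5.8), np.float64(5.7), np.int64(33)), (-157, np.float64(5.7), np.float64(5.8), np.int64(35)), (-154, np.float64(5.8), np.float64(5.8), np.int64(6))]
-4.8 [(-175, np.float64(9.3), np.float64(9.2), np.int64(46)), (-172, np.float64(9.3), np.float64(9.3), np.int64(49)), (-169, np.float64(9.0), np.float64(9.0), np.int64(17)), (-166, np.float64(9.0), np.float64(9.1), np.int64(16)), (-163, np.float64(8.8), np.float64(8.6), np.int64(17)), (-160, np.float64(8.3), np.float64(8.2), np.int64(35)), (-157, np.float64(8.1), np.float64(8.2), np.int64(35)), (-154, np.float64(8.2), np.float64(8.2), np.int64(6))]
-3.9 [(-175, np.float64(6.6), np.float64(6.6), np.int64(50)), (-172, np.float64(6.6), np.float64(6.6), np.int64(46)), (-169, np.float64(6.5), np.float64(6.4), np.int64(19)), (-166, np.float64(6.
[... 254 characters left out ...]
4))]
-4.8 [(-175, np.float64(9.3), np.float64(9.4), np.int64(47)), (-172, np.float64(9.3), np.float64(9.3), np.int64(49)), (-169, np.float64(9.1), np.float64(9.1), np.int64(18)), (-166, np.float64(9.0), np.float64(9.1), np.int64(16)), (-163, np.float64(8.8), np.float64(8.6), np.int64(17)), (-160, np.float64(8.3), np.float64(8.3), np.int64(35)), (-157, np.float64(8.2), np.float64(8.2), np.int64(35)), (-154, np.float64(8.2), np.float64(8.2), np.int64(4))]
scene [ 8  5 26] [0.639 0.127] floor: [0.655 0.123]
side [ 6  8 34] [0.62  0.137] floor: [0.615 0.144]
side [ 5  8 30] [0.59  0.172] floor: [0.586 0.178]
side [ 7  9 43] [0.308 0.377] floor: [0.308 0.38 ]
[ 0.57168609 -0.07400821  0.19736501]
```

View pics/f.png

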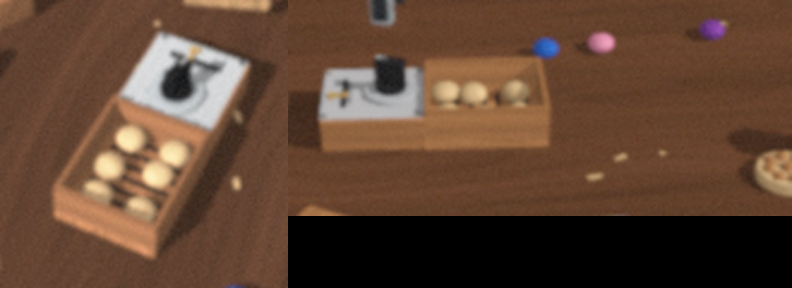

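The pointer measures about 0.4-0.8 mm short of the mark, roughly 5°. There is ample time, so I'll regrasp and correct it.

Call:
{"fn": "step_arm", "kwargs": {"commands": [-4,0,0,0,4,-8,0,0,0,4,-8,0,-4,0,4,-8,0,-8,0,4,-8,0,-11,0,4,-8,0,-12,0,4,-8,0,-12,0,4,-8,0,-12,0,4]}}

```text
t: 55.9
position: [0.4927, -0.0739, 0.0786]
orientation: [0.001, -0.584, 0.812, -0.001]
ft_force: [-0.6, 0.8, 0.6]
width: 0.467
gripper_force: 0.0
```

Call:
{"fn": "step_arm", "kwargs": {"commands": [0,0,0,0,1,0,0,0,0,1,0,0,0,0,1,0,0,0,-2,1,0,0,0,-5,1,0,0,0,-5,1,0,0,0,-5,1,0,0,0,-5,1]}}

```text
t: 56.9
position: [0.4932, -0.0741, 0.0786]
orientation: [0.001, -0.548, 0.836, -0.001]
ft_force: [2.1, -2.4, 5.5]
width: 0.148
gripper_force: 62.5
```

Call:
{"fn": "step_arm", "kwargs": {"commands": [0,0,0,0,4,0,0,0,0,4,0,0,4,0,4,0,0,8,0,4,4,0,11,5,4,8,0,12,5,4,8,0,12,5,4,8,0,12,5,4]}}

```text
t: 57.9
position: [0.5702, -0.0739, 0.196]
orientation: [-0.001, -0.584, 0.812, 0.001]
ft_force: [-0.0, 0.2, -0.3]
width: 0.464
gripper_force: 0.0
```

```bash
python3 - <<'E'
from h import *
O=np.array([.5,.031])
c=capture("wrist"); hsv=cv2.cvtColor(c["color"],cv2.COLOR_RGB2HSV)
m=cv2.inRange(hsv,(15,90,110),(32,255,255)); v,u=np.nonzero(m[85:130,320:360]); v+=85;u+=320
for yaw in (-4.35,):
        a=np.radians(yaw);R=np.array([[np.cos(a),-np.sin(a)],[np.sin(a),np.cos(a)]])
        q=np.array([R.T@(ray(c,x,y,.042)[:2]-O)*1000 for x,y in zip(u,v)])
        print([(y0,float(np.round(q[s,0].mean(),1))) for y0 in range(-178,-150,3) if (s:=(q[:,1]>=y0)&(q[:,1]<y0+3)).sum()>2])
print(observe()["position"])
E
```

```text
[(-175, 8.0), (-172, 7.9), (-169, 7.8), (-166, 7.7), (-163, 7.5), (-160, 7.5), (-157, 7.5), (-154, 7.7)]
[ 0.57004573 -0.07397429  0.19617553]
```

The pointer is now within about 0.3 mm of the mark. The last picture shows the pucks level, the tamper on its mat and the decoys undisturbed. Handing in.

```bash
python3 -c "
from plant import finish_job
print(finish_job())"
```

```text
the job is handed in; nothing more can be done
None
```

The job is handed in: all six cedar pucks are in the cell and were pressed level at about 49 N, the tamper is back on its mat, and the damper pointer is within about 0.3 mm of the mark. I don't have the judge's result.

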